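Nudge the wobbly cactus pot to the middle of its upturned clay saucer

ROBOT

A 6-joint arm with a two-finger parallel gripper is mounted at the origin on the work surface. World frame = base frame: x ahead of the robot, y to its left, z up, the work surface at z = 0. Lengths are in m, angles in rad, forces in N, time in s.
With the tool pointing down it reaches from about 0.375 to 0.9 m from the base axis. Payload 3.1 kg.
Tool frame: the origin (TCP) lies at the very end of the fingers, on their centre line; the grasp point (between the pads) lies 19 mm behind it; z points along the fingers, y is the direction in which the jaws open and shut (so a half turn about z gives the same grasp; the last joint's range is limited). The gripper opens to 85 mm and grips with 20 to 120 N. Pads are 22 mm wide; open, the fingers measure 114 mm over their backs; the gripper's body (76 mm by 85 mm) begins 54 mm behind the grasp point. The pads swing forward as they close: fully open they stand 13 mm farther back than shut.
Start: joints at [-1.379, 0.527, 1.433, -0, 1.181, -0.178], TCP at [0.226, -0.582, 0.231] pointing down, gripper open.
Joint ranges: [-3.08, 3.08], [-0.75, 2.2], [0.22, 2.44], [-1.43, 4.57], [0, 2.65], [-2.85, 2.85]. Speed limits (rad/s): [2.79, 2.79, 3.14, 3.14, 3.14, 3.14].

INTERFACE

Orientations are given as a unit quaternion [x, y, z, w].
In Python, from station import manip gives the robot as it stands.
- The arm moves only by the tool send_rows, never from a script. Its argument "motion" is a list of rows, each an object with "gripper": the finger opening in mm, from 0 to 85.4; "travel": the shift along the tool's x, y, z in mm, a list of three; "rotation": the turn, a rotation vector about the tool's x, y, z in degrees, a list of three. In form: [{"gripper": gripper, "travel": [x, y, z], "rotation": [ax, ay, az]}, ...]. A call has 1 to 12 rows; each row shifts and turns the commanded pose from where the row before left it, along the tool's axes as they then stand; what a row does not reach is not made up. A row lasts 1/12 s, in which the tool goes at most 41.7 mm and 7.16 degrees, less where a joint would pass 70% of its speed; a pose out of reach is approached as far as the arm can. A call is refused whole if a number of a shift passes 41.7 or a number of a turn 7.16, either way. A call with a gripper value outside its range is refused whole. The fingers move at their own pace and stop on an object; "newtons" is the grip in N (left out, the last holds). Time passes only in rows, so rows that do not move let the fingers close. It gives the time, the measured TCP pose, the force and the opening at its end, in the units of the state.
- manip.sense(): the state, without advancing time (a new reading comes with each control period).
- manip.snapshot(name): name is "scene" or "top"; returns the picture (480x640x3 uint8, red, green, blue); there is no depth.
- manip.calibration(name): a dict with "fx", "fy", "cx", "cy" (pixels), "cam_to_world" (4x4, takes a point from camera to world coordinates). Camera axes: x right, y down, z forward; pixel columns grow to the right and rows downward; lengths in m; the calibration is good to about 2 mm. A picture is of the moment at which its call begins. calibration takes no time and is no camera call.
- manip.sign_off(): hands the job in, once; it reports no verdict.
The state is a dict: "t": time; "q": joint angles; "qd": joint speeds; "tau": joint torques, N m; "tcp_pos": TCP position; "tool_rot": TCP orientation; "force": force on the tool from outside, world axes, zero at the start; "ft_torque": the same for the moment, N m; "finger_gap": opening from 0.0 (shut) to 1.0 (fully open).
Only numpy, scipy, OpenCV 4.12 (cv2) and the standard library are available. Lean on these libraries where they do the work, as an engineer would, in place of code of your own. Each camera call takes 0.05 s, during which the arm holds its last target. There are 200 camera calls.

TASK

The black bulb-shaped cactus pot stands dangerously close to the edge of the upturned clay saucer that serves as its stand. Tap it gently from the side with a fingertip or the outside of the closed fingers, never with the hand around or on top of it, until it stands upright in the middle of the stand; do not grip, lift or tip it. Leave the stand and everything else on the bench where it is, and finish with the hand clear.

Things in the scene. Friction and masses are not known exactly. Their poses are not given: they have to be found in the camera images.
- pot: Round black plastic bulb pot with a green ball cactus. Origin: centre of its underside; z up. Foot 52 mm across, widest girth 96 mm at 25-34 mm up, mouth 80 mm at 60 mm up, cactus top at 86 mm. About 0.2 kg, friction about 0.6. Starts 24-33 mm off the stand's centre, any direction. Pushed level at its girth it slides on the stand; pushed near the mouth or cactus it rocks and tips.
- stand_top (a point): Centre of the flat top of the stand: an upturned terracotta saucer, round, 120 mm across at the top and 134 mm at the foot, 35 mm high (this point is 35 mm above the bench), z up. About 0.45 kg, loose on the bench; it stays put if only the pot is pushed.
- fork: Red-handled steel three-tined hand fork lying on the bench, about 265 mm long, 28 mm high, 51 mm wide at the tines; origin on the bench under its middle, x towards the tines. Leave alone.
- tray: Bamboo tray 220 x 150 x 30 mm; origin at the centre of its underside, x along the long side. Leave alone.
- sprayer: White plastic spray bottle with grey press button, 68 mm across, 202 mm high; origin at the centre of its underside. Leave alone.
- nursery: Empty straight-sided black nursery pot, 90 mm across the rim, 83 mm high, standing on the bench itself; origin at the centre of its underside. Leave alone.
- claypot: Empty clay pot, 84 mm across the rim, 76 mm high; origin at the centre of its underside. Leave alone.
- tin: Green tin with steel lid, 75 mm across, 88 mm high; origin at the centre of its underside. Leave alone.
- saucer: Small clay saucer lying right way up, 112 mm across, 18 mm high; origin at the centre of its underside. Leave alone.
Mind the look-alikes: they are no part of the job. Leave any pink or purple look-alike of the part that bears stand_top alone.

How it is judged:
By the outcome, as a careful person would: the job done as asked, in the order asked, and still so for the second after the job is handed in, with the robot touching nothing.
It also fails if it takes over 56 s, if anything falls off the work surface, if the arm or the gripper's body presses on something with over 40 N, if the wrist force passes 120 N, or if a joint passes its speed limit or range.

## Working session

There is one attempt and no reset: what is moved stays moved. The work goes in short steps, Python scripts to look and compute and a tool call to move; the robot and the scene stay as the last step left them, time stands still between calls to the robot, and variables do not carry over. Pictures are saved under pics/ and viewed, about 8 in all and at most 12, crops included, and the job is handed in when it is done.

Besides the shell and the picture viewer there is one more tool, called after ">>>" as name(argument=value, ...), one argument or row to a line, values as JSON. send_rows: Moves the arm, as the interface text tells. Its arguments: {"type":"object","properties":{"motion":{"type":"array","items":{"type":"object","properties":{"gripper":{"type":"number"},"travel":{"type":"array","items":{"type":"number"}},"rotation":{"type":"array","items":{"type":"number"}}}}},"newtons":{"type":"number"}},"required":["motion"]}

```bash
mkdir -p pics
python3 - <<'E'
from station import manip
import cv2
for n in("scene","top"):
    cv2.imwrite(f"pics/{n}0.png",manip.snapshot(n)[...,::-1])
    c=manip.calibration(n);print(n,c)
print(manip.sense())
E
```

```text
scene {'fx': 521.8824011021296, 'fy': 521.8824011021296, 'cx': 314.7699284657882, 'cy': 241.53823841517251, 'cam_to_world': array([[ 0.55890895,  0.61949692, -0.55122079,  1.36276939],
       [ 0.82922089, -0.42048936,  0.36821382, -0.50087867],
       [-0.00367515, -0.66288179, -0.74871505,  1.13670368],
       [ 0.        ,  0.        ,  0.        ,  1.        ]])}
top {'fx': 606.4957820415428, 'fy': 606.4957820415428, 'cx': 322.7980112802119, 'cy': 246.68389494466166, 'cam_to_world': array([[-0.01836225, -0.99833249,  0.05472722,  0.46472222],
       [-0.99982475,  0.01853427,  0.00263743,  0.03023634],
       [-0.00364737, -0.0546692 , -0.99849786,  1.5880936 ],
       [ 0.        ,  0.        ,  0.        ,  1.        ]])}
{'t': 0.1, 'q': array([-1.37850527e+00,  5.28377254e-01,  1.43376864e+00, -2.01252192e-06,
        1.18139702e+00, -1.78481588e-01]), 'qd': array([ 1.36896198e-03, -1.65690829e-03, -2.91579004e-03, -2.31304143e-04,
        2.79910499e-05,  1.43398040e-03]), 'tau': array([-1.59030569e-04, -4.43303347e+01, -1.78586394e+01, -1.56500514e-04,
        3.84583545e-03,  1.43858796e-05]), 'tcp_pos': array([ 0.22637337, -0.58187779,  0.23043074]), 'tool_rot': array([ 9.82864577e-01,  1.84326539e-01, -7.66348682e-06, -9.75099188e-04]), 'force': array([ 1.09150753,  0.22224983, -0.55116468]), 'ft_torque': array([ 0.03220846, -0.00933118,  0.01053373]), 'finger_gap': 1.0011513433554213}
```

View pics/top0.png

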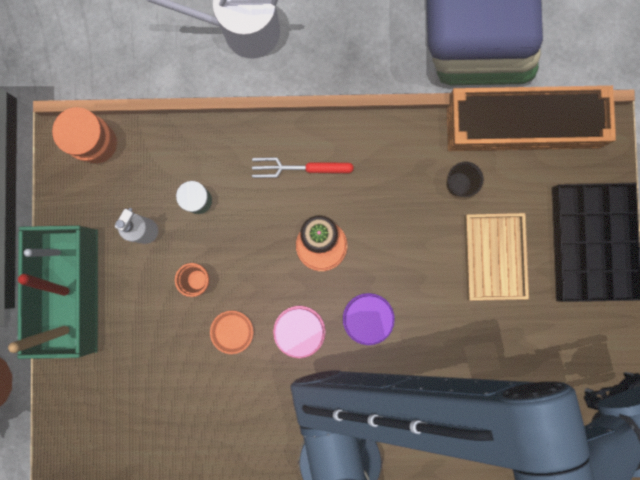

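View pics/scene0.png

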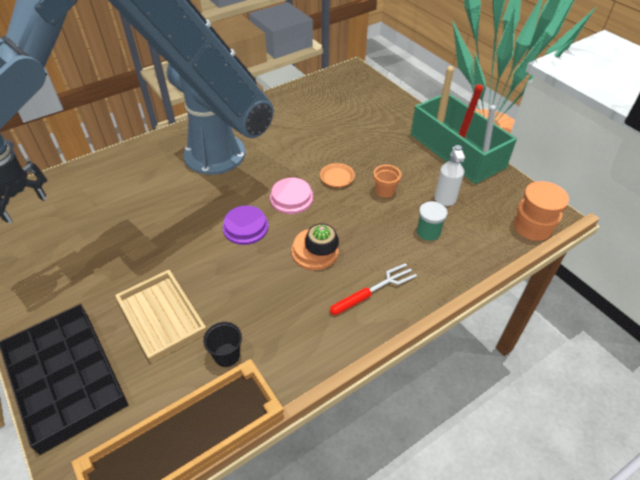

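The stand is at about (322,246) in the top view, with the pot off-centre at (319,233), towards +x (away from the robot). The pink and purple discs at (299,332) and (369,319) are the look-alikes. Next I'll fit silhouettes.

```bash
cat > h.py <<'E'
from station import manip
import cv2,numpy as np
from scipy.optimize import minimize
STAND=[(.067,0),(.060,.035)]
POT=[(.026,.035),(.048,.060),(.048,.069),(.040,.095)]
CACT=[(.026,.105),(.012,.121)]
A=np.linspace(0,2*np.pi,48)
def proj(c,P):
    T=np.linalg.inv(c["cam_to_world"]);q=P@T[:3,:3].T+T[:3,3]
    return q[:,:2]/q[:,2:]*[c["fx"],c["fy"]]+[c["cx"],c["cy"]]
def sil(c,xy,rings):
    P=np.vstack([np.c_[xy[0]+r*np.cos(A),xy[1]+r*np.sin(A),0*A+z] for r,z in rings])
    return cv2.convexHull(proj(c,P).astype(np.float32))
S=4
def crop(c,img,h=48):
    u=proj(c,np.array([[.48,.034,.05]]))[0].round().astype(int)-h
    g=cv2.resize(img[u[1]:u[1]+2*h,u[0]:u[0]+2*h],None,fx=S,fy=S,interpolation=cv2.INTER_CUBIC)
    return u,g
def mask(hull,u,shape):
    m=np.zeros(shape[:2],np.uint8)
    p=((hull[:,0]-u+.5)*S-.5)
    cv2.fillConvexPoly(m,np.round(p*16).astype(np.int32),255,shift=4)
    return m>0
def look(tag,stand=None,save=True):
    for n in("top","scene"):
        c=manip.calibration(n);img=manip.snapshot(n);u,g=crop(c,img)
        hsv=cv2.cvtColor(g,cv2.COLOR_RGB2HSV);H,Sa,V=[hsv[...,i].astype(int) for i in range(3)]
        ora=(H<14)&(Sa>135)&(V>90)
        k=cv2.connectedComponentsWithStats(ora.astype(np.uint8));i=1+np.argmax(k[2][1:,4]);ora=k[1]==i
        def cost(p):
            s=mask(sil(c,p[:2],STAND),u,g.shape);b=mask(sil(c,p[2:],POT),u,g.shape)|mask(sil(c,p[2:],CACT),u,g.shape)
            vis=s&~b
            dark=(g.max(2)<70)
            return (vis^ora).sum()+ .5*(dark&~b&cv2.dilate(s.astype(np.uint8),None,iterations=1).astype(bool)).sum()
        best=None
        for dx in(-.03,0,.03):
          for dy in(-.03,0,.03):
            st=stand if stand is not None else np.array([.47,.03])
            x0=np.r_[st,np.array(st)+[dx,dy]]
            r=minimize(cost,x0,method="Nelder-Mead",options=dict(initial_simplex=np.vstack([x0]+[x0+.012*e for e in np.eye(4)]),xatol=1e-4,fatol=2))
            if best is None or r.fun<best.fun:best=r
        p=best.x;print(n,"stand",p[:2].round(4),"pot",p[2:].round(4),"off mm",((p[2:]-p[:2])*1e3).round(1),"cost",best.fun,ora.sum())
        if save:
            o=g[...,::-1].copy()
            for xy,r,col in((p[:2],STAND,(255,255,0)),(p[2:],POT,(255,0,255)),(p[2:],CACT,(0,255,0))):
                cv2.polylines(o,[np.round((sil(c,xy,r)[:,0]-u+.5)*S).astype(np.int32)],True,col,1)
            out=o if n=="top" else np.hstack([out,o])
    if save:cv2.imwrite(f"pics/{tag}.png",out)
E
python3 -c "
import h;h.look('fit0')"
```

```text
top stand [ 0.6863 -0.0717] pot [ 0.6567 -0.0772] off mm [-29.6  -5.5] cost 798.0 798
scene stand [ 0.6164 -0.0335] pot [ 0.6244 -0.1047] off mm [  8.  -71.2] cost 6381.0 11705
```

View pics/fit0.png

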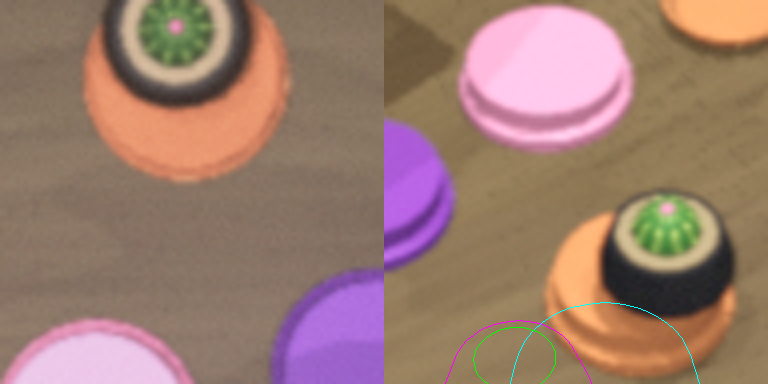

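The crop was off-centre and the colour threshold too strict. The true stand is near x≈0.55, so I'll fix both.

```bash
sed -i 's/\[\[.48,.034,.05\]\]/[[.55,.03,.05]]/; s/np.array(\[.47,.03\])/np.array([.55,.03])/; s/(Sa>135)&(V>90)/(Sa>100)\&(V>110)/' h.py
python3 -c "
import h;h.look('fit1')"
```

```text
top stand [0.5551 0.0387] pot [0.5831 0.0435] off mm [28.   4.8] cost 899.0 18327
scene stand [0.5569 0.0366] pot [0.5821 0.0446] off mm [25.2  8. ] cost 2557.0 12527
```

View pics/fit1.png

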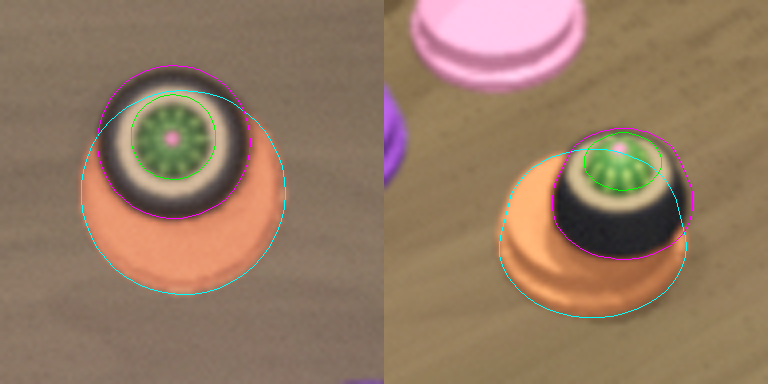

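Both views agree within about 3 mm. The stand is at (0.555, 0.038) and the pot is about 28 mm off towards +x and slightly +y. I'll push from the far side, fingers shut, with the hand leaned 20° away from the pot. First step: close, turn and tilt.

>>> send_rows(
  motion=[
    {"gripper":0,"travel":[0,0,0],"rotation":[0,0,5.7]},
    {"gripper":0,"travel":[0,0,0],"rotation":[0,0,5.7]},
    {"gripper":0,"travel":[0,0,0],"rotation":[0,-5,0]},
    {"gripper":0,"travel":[0,0,0],"rotation":[0,-5,0]},
    {"gripper":0,"travel":[0,0,0],"rotation":[0,-5,0]},
    {"gripper":0,"travel":[0,0,0],"rotation":[0,-5,0]},
    {"gripper":0,"travel":[0,0,0],"rotation":[0,0,0]},
    {"gripper":0,"travel":[0,0,0],"rotation":[0,0,0]},
  ],
  newtons=30,
)

```text
t: 0.97
tcp_pos: [0.2276, -0.5819, 0.2306]
tool_rot: [0.981, 0.086, -0.172, 0.014]
force: [-0.1, 0.6, 0.2]
finger_gap: -0.002
```

```bash
cat >> h.py <<'E'
from scipy.spatial.transform import Rotation as R
def to(*targets):
    s=manip.sense();M=R.from_quat(s["tool_rot"]).as_matrix();p=s["tcp_pos"]
    print("tcp",p.round(4),"F",s["force"].round(1),"t",s["t"],"gap",round(s["finger_gap"],2),"x",M[:,0].round(3),"z",M[:,2].round(3))
    for t in targets:
        d=M.T@(np.array(t)-p)*1e3;print(t,d.round(1),"rows",int(np.ceil(np.linalg.norm(d)/38)));p=np.array(t)
E
python3 -c "
import h;h.to((.69,.062,.231),(.69,.062,.061),(.645,.0545,.061))"
```

```text
tcp [ 0.2276 -0.5819  0.2306] F [-0.1  0.6  0.2] t 0.9667 gap -0.0 x [ 0.926  0.163 -0.341] z [-0.336 -0.058 -0.94 ]
(0.69, 0.062, 0.231) [ 533.2 -554.  -192.7] rows 21
(0.69, 0.062, 0.061) [ 57.9   0.3 159.8] rows 5
(0.645, 0.0545, 0.061) [-42.9  -0.4  15.5] rows 2
```

>>> send_rows(
  motion=[
    {"gripper":0,"travel":[22.2,-23.1,-8.0],"rotation":[0,0,0]},
    {"gripper":0,"travel":[22.2,-23.1,-8.0],"rotation":[0,0,0]},
    {"gripper":0,"travel":[22.2,-23.1,-8.0],"rotation":[0,0,0]},
    {"gripper":0,"travel":[22.2,-23.1,-8.0],"rotation":[0,0,0]},
    {"gripper":0,"travel":[22.2,-23.1,-8.0],"rotation":[0,0,0]},
    {"gripper":0,"travel":[22.2,-23.1,-8.0],"rotation":[0,0,0]},
    {"gripper":0,"travel":[22.2,-23.1,-8.0],"rotation":[0,0,0]},
    {"gripper":0,"travel":[22.2,-23.1,-8.0],"rotation":[0,0,0]},
    {"gripper":0,"travel":[22.2,-23.1,-8.0],"rotation":[0,0,0]},
    {"gripper":0,"travel":[22.2,-23.1,-8.0],"rotation":[0,0,0]},
    {"gripper":0,"travel":[22.2,-23.1,-8.0],"rotation":[0,0,0]},
    {"gripper":0,"travel":[22.2,-23.1,-8.0],"rotation":[0,0,0]},
  ],
)

```text
t: 1.97
tcp_pos: [0.4584, -0.2605, 0.2309]
tool_rot: [0.981, 0.084, -0.172, 0.014]
force: [0.0, -0.5, 0.2]
finger_gap: -0.003
```

>>> send_rows(
  motion=[
    {"gripper":0,"travel":[22.2,-23.1,-8.0],"rotation":[0,0,0]},
    {"gripper":0,"travel":[22.2,-23.1,-8.0],"rotation":[0,0,0]},
    {"gripper":0,"travel":[22.2,-23.1,-8.0],"rotation":[0,0,0]},
    {"gripper":0,"travel":[22.2,-23.1,-8.0],"rotation":[0,0,0]},
    {"gripper":0,"travel":[22.2,-23.1,-8.0],"rotation":[0,0,0]},
    {"gripper":0,"travel":[22.2,-23.1,-8.0],"rotation":[0,0,0]},
    {"gripper":0,"travel":[22.2,-23.1,-8.0],"rotation":[0,0,0]},
    {"gripper":0,"travel":[22.2,-23.1,-8.0],"rotation":[0,0,0]},
    {"gripper":0,"travel":[22.2,-23.1,-8.0],"rotation":[0,0,0]},
    {"gripper":0,"travel":[22.2,-23.1,-8.0],"rotation":[0,0,0]},
    {"gripper":0,"travel":[22.2,-23.1,-8.0],"rotation":[0,0,0]},
    {"gripper":0,"travel":[22.2,-23.1,-8.0],"rotation":[0,0,0]},
  ],
)

```text
t: 2.97
tcp_pos: [0.6906, 0.0605, 0.23]
tool_rot: [0.981, 0.084, -0.172, 0.014]
force: [0.8, -0.9, 0.1]
finger_gap: -0.002
```

```bash
python3 -c "
import h;h.to((.69,.062,.12),(.69,.062,.061),(.65,.0552,.061))"
```

```text
tcp [0.6906 0.0605 0.23  ] F [ 0.8 -0.9  0.1] t 2.9667 gap -0.0 x [ 0.926  0.16  -0.341] z [-0.336 -0.056 -0.94 ]
(0.69, 0.062, 0.12) [ 37.1  -1.3 103.5] rows 3
(0.69, 0.062, 0.061) [20.1  0.1 55.5] rows 2
(0.65, 0.0552, 0.061) [-38.1  -0.1  13.8] rows 2
```

>>> send_rows(
  motion=[
    {"gripper":0,"travel":[7.15,-0.15,19.9],"rotation":[0,0,0]},
    {"gripper":0,"travel":[7.15,-0.15,19.9],"rotation":[0,0,0]},
    {"gripper":0,"travel":[7.15,-0.15,19.9],"rotation":[0,0,0]},
    {"gripper":0,"travel":[7.15,-0.15,19.9],"rotation":[0,0,0]},
    {"gripper":0,"travel":[7.15,-0.15,19.9],"rotation":[0,0,0]},
    {"gripper":0,"travel":[7.15,-0.15,19.9],"rotation":[0,0,0]},
    {"gripper":0,"travel":[7.15,-0.15,19.9],"rotation":[0,0,0]},
    {"gripper":0,"travel":[7.15,-0.15,19.9],"rotation":[0,0,0]},
    {"gripper":0,"travel":[-9.5,0,3.45],"rotation":[0,0,0]},
    {"gripper":0,"travel":[-9.5,0,3.45],"rotation":[0,0,0]},
    {"gripper":0,"travel":[-9.5,0,3.45],"rotation":[0,0,0]},
    {"gripper":0,"travel":[0,0,0],"rotation":[0,0,0]},
  ],
)

```text
t: 3.97
tcp_pos: [0.6572, 0.0549, 0.0605]
tool_rot: [0.981, 0.084, -0.174, 0.014]
force: [-0.3, 0.1, -0.1]
finger_gap: -0.002
```

Run:
```python
import h
from h import *
h.to((.645,.0545,.061))
g=[]
for n in("top","scene"):
    c=manip.calibration(n);u,k=crop(c,manip.snapshot(n));g.append(k[...,::-1])
cv2.imwrite("pics/near.png",np.hstack(g))
```

```text
tcp [0.6572 0.0549 0.0605] F [-0.3  0.1 -0.1] t 3.9667 gap -0.0 x [ 0.925  0.159 -0.344] z [-0.339 -0.056 -0.939]
(0.645, 0.0545, 0.061) [-11.5  -1.6   3.7] rows 1
```

View pics/near.png

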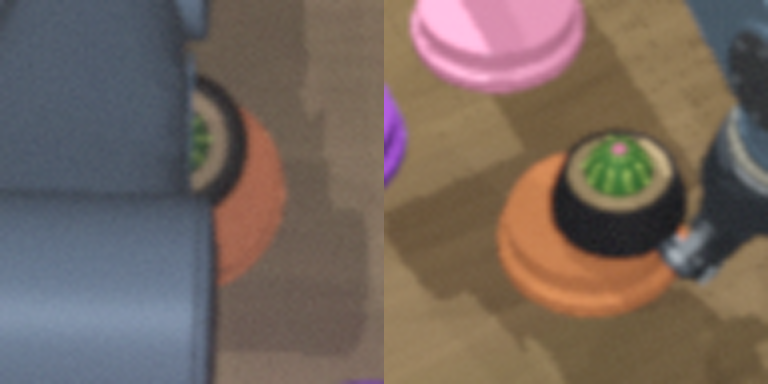

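The fingertip is just short of the pot's girth, at (680,255) in the right half. The top view is blocked by the arm. I'll shift sideways 2.5 mm onto the push line, then push slowly.

>>> send_rows(
  motion=[
    {"gripper":0,"travel":[0,-2.5,0],"rotation":[0,0,0]},
    {"gripper":0,"travel":[-3.0,0,1.1],"rotation":[0,0,0]},
    {"gripper":0,"travel":[-3.0,0,1.1],"rotation":[0,0,0]},
    {"gripper":0,"travel":[-3.0,0,1.1],"rotation":[0,0,0]},
    {"gripper":0,"travel":[-3.0,0,1.1],"rotation":[0,0,0]},
    {"gripper":0,"travel":[-3.0,0,1.1],"rotation":[0,0,0]},
    {"gripper":0,"travel":[-3.0,0,1.1],"rotation":[0,0,0]},
    {"gripper":0,"travel":[-3.0,0,1.1],"rotation":[0,0,0]},
    {"gripper":0,"travel":[-3.0,0,1.1],"rotation":[0,0,0]},
    {"gripper":0,"travel":[-3.0,0,1.1],"rotation":[0,0,0]},
    {"gripper":0,"travel":[-3.0,0,1.1],"rotation":[0,0,0]},
    {"gripper":0,"travel":[0,0,0],"rotation":[0,0,0]},
  ],
)

```text
t: 5.07
tcp_pos: [0.6264, 0.0534, 0.0604]
tool_rot: [0.981, 0.084, -0.173, 0.015]
force: [0.4, -0.6, -0.4]
finger_gap: -0.003
```

Run:
```python
import h
h.to((.612,.0485,.061))
h.look("p1",stand=[.5555,.038])
```

```text
tcp [0.6264 0.0534 0.0604] F [ 0.4 -0.6 -0.4] t 5.0667 gap -0.0 x [ 0.926  0.161 -0.343] z [-0.338 -0.058 -0.939]
(0.612, 0.0485, 0.061) [-14.3   2.4   4.5] rows 1
top stand [0.5579 0.0356] pot [0.5682 0.0443] off mm [10.3  8.7] cost 8014.5 6469
scene stand [0.5566 0.0352] pot [0.5725 0.0423] off mm [15.8  7.2] cost 1366.5 13920
```

View pics/p1.png

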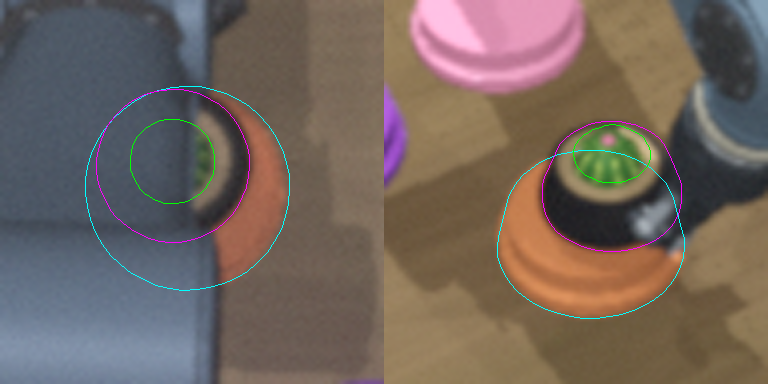

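The pot has slid level, about 11 mm so far, and is still upright. I'll push another 13 mm or so, then back off to the side to clear the top view.

>>> send_rows(
  motion=[
    {"gripper":0,"travel":[-3.0,0,1.1],"rotation":[0,0,0]},
    {"gripper":0,"travel":[-3.0,0,1.1],"rotation":[0,0,0]},
    {"gripper":0,"travel":[-3.0,0,1.1],"rotation":[0,0,0]},
    {"gripper":0,"travel":[-3.0,0,1.1],"rotation":[0,0,0]},
    {"gripper":0,"travel":[0,0,0],"rotation":[0,0,0]},
    {"gripper":0,"travel":[14.1,0,-5.1],"rotation":[0,0,0]},
    {"gripper":0,"travel":[28.2,0,-10.2],"rotation":[0,0,0]},
    {"gripper":0,"travel":[-11.6,0,-32.0],"rotation":[0,0,0]},
    {"gripper":0,"travel":[-11.6,0,-32.0],"rotation":[0,0,0]},
    {"gripper":0,"travel":[-11.6,0,-32.0],"rotation":[0,0,0]},
  ],
)

```text
t: 6.0
tcp_pos: [0.6575, 0.0591, 0.161]
tool_rot: [0.981, 0.085, -0.176, 0.015]
force: [1.0, 0.7, 0.3]
finger_gap: -0.001
```

>>> send_rows(
  motion=[
    {"gripper":0,"travel":[0,38,0],"rotation":[0,0,0]},
    {"gripper":0,"travel":[0,38,0],"rotation":[0,0,0]},
    {"gripper":0,"travel":[0,38,0],"rotation":[0,0,0]},
    {"gripper":0,"travel":[0,38,0],"rotation":[0,0,0]},
    {"gripper":0,"travel":[0,38,0],"rotation":[0,0,0]},
    {"gripper":0,"travel":[0,38,0],"rotation":[0,0,0]},
    {"gripper":0,"travel":[0,38,0],"rotation":[0,0,0]},
    {"gripper":0,"travel":[0,0,0],"rotation":[0,0,0]},
  ],
)

```text
t: 6.67
tcp_pos: [0.7037, -0.2122, 0.1616]
tool_rot: [0.981, 0.08, -0.173, 0.017]
force: [-1.6, -0.5, 0.7]
finger_gap: -0.003
```

Run:
```python
import h
h.to()
h.look("p2",stand=[.5555,.038])
```

```text
tcp [ 0.7037 -0.2122  0.1616] F [-1.6 -0.5  0.7] t 6.6667 gap -0.0 x [ 0.927  0.152 -0.343] z [-0.337 -0.06  -0.939]Traceback (most recent call last):
  File "<stdin>", line 3, in <module>
  File "h.py", line 29, in look
    k=cv2.connectedComponentsWithStats(ora.astype(np.uint8));i=1+np.argmax(k[2][1:,4]);ora=k[1]==i
                                                                 ~~~~~~~~~^^^^^^^^^^^^
    return _wrapfunc(a, 'argmax', axis=axis, out=out, **kwds)
    return bound(*args, **kwds)
ValueError: attempt to get argmax of an empty sequence
```

The forearm still hides the stand in the top view, so I'll move further right.

>>> send_rows(
  motion=[
    {"gripper":0,"travel":[-17,34,6],"rotation":[0,0,0]},
    {"gripper":0,"travel":[-17,34,6],"rotation":[0,0,0]},
    {"gripper":0,"travel":[-17,34,6],"rotation":[0,0,0]},
    {"gripper":0,"travel":[-17,34,6],"rotation":[0,0,0]},
    {"gripper":0,"travel":[-17,34,6],"rotation":[0,0,0]},
    {"gripper":0,"travel":[-17,34,6],"rotation":[0,0,0]},
    {"gripper":0,"travel":[-17,34,6],"rotation":[0,0,0]},
    {"gripper":0,"travel":[-17,34,6],"rotation":[0,0,0]},
    {"gripper":0,"travel":[0,0,0],"rotation":[0,0,0]},
  ],
)

```text
t: 7.47
tcp_pos: [0.6042, -0.5027, 0.1634]
tool_rot: [0.981, 0.081, -0.174, 0.016]
force: [-0.4, 0.0, -0.2]
finger_gap: -0.0
```

Run:
```python
import h
h.to()
h.look("p2",stand=[.5555,.038])
```

```text
tcp [ 0.6042 -0.5027  0.1634] F [-0.4  0.  -0.2] t 7.4667 gap -0.0 x [ 0.926  0.153 -0.345] z [-0.339 -0.059 -0.939]
top stand [0.5556 0.0388] pot [0.556  0.0392] off mm [0.4 0.4] cost 2429.0 16861
scene stand [0.5562 0.0367] pot [0.5568 0.0397] off mm [0.5 3. ] cost 1021.0 15583
```

View pics/p2.png

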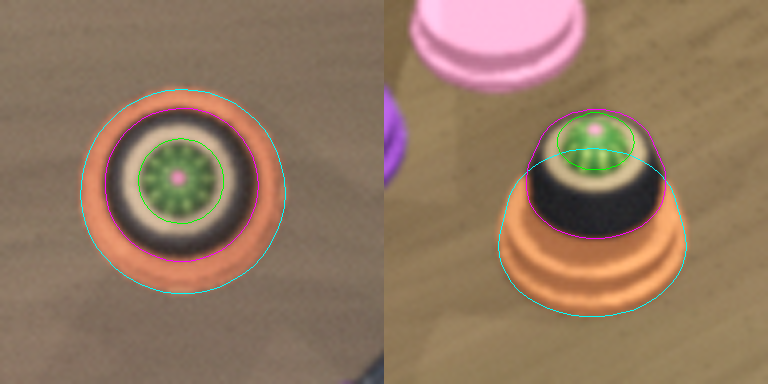

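The pot is upright and centred, with an even ring of clay around it in the top view. The stand hasn't moved, and the hand is well clear.

```bash
python3 -c "
from station import manip;print(manip.sign_off())"
```

```text
the job is handed in; nothing more can be done
None
```

The pot now stands upright in the middle of the stand, and I've handed the job in at about 7.6 s of the 56 s allowed. With the fingers shut and the hand leaned 20° away, I pushed it at its girth from the far side in two slow pushes. I then backed off, about 0.5 m from the pot.

- **Pot position:** the last top-view fit puts the pot 0.4 mm off the stand's centre in both x and y. The scene camera disagrees a little, at 0.5 mm in x and 3.0 mm in y. It read about 3 mm higher in y than the top view before I started too, so I trusted the top view.
- **Stand:** its fitted position moved less than 1 mm from the first measurement in both views.
- **Force:** the wrist readings after each move were never above about 2 N.
- **Not checked:** I didn't re-measure the other objects at the end. The arm's path stayed clear of them, and the readings showed no contact. One picture check failed midway because the forearm blocked the top view, so I moved further aside and repeated it.

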